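# Set up a glaze line blend: test tiles in order of shade on the rail

## Task

Finish the line blend on the tile rail: take the four blue glaze test tiles off the kiln shelf and stand one on each recipe card, so that the row darkens step by step from the white end tile to the navy end tile. Stand every tile upright on its foot, centred on its card and square to the rail. Leave the two end tiles where they stand and do not knock any tile over.

Things in the scene. Friction and masses are not known exactly. Their poses are not given: they have to be found in the camera images.
- tile_pale: Pale blue, the lightest of the four loose blends: inverted-T test tile: foot 44 (x) by 42 (y) by 9 mm, on it an upright plate 9 mm thick (x), 42 mm wide (y), top 68 mm above the underside; front and back alike; 90 g. Origin: centre of the underside, z up. Starts on the kiln shelf (a slab 15 mm high) near the robot, plate turned up to 0.5 rad from facing it
- tile_light: Light blue, the second lightest of the four loose blends: inverted-T test tile: foot 44 (x) by 42 (y) by 9 mm, on it an upright plate 9 mm thick (x), 42 mm wide (y), top 68 mm above the underside; front and back alike; 90 g. Origin: centre of the underside, z up. Starts on the kiln shelf (a slab 15 mm high) near the robot, plate turned up to 0.5 rad from facing it
- tile_medium: Medium blue, the second darkest of the four loose blends: inverted-T test tile: foot 44 (x) by 42 (y) by 9 mm, on it an upright plate 9 mm thick (x), 42 mm wide (y), top 68 mm above the underside; front and back alike; 90 g. Origin: centre of the underside, z up. Starts on the kiln shelf (a slab 15 mm high) near the robot, plate turned up to 0.5 rad from facing it
- tile_deep: Deep blue, the darkest of the four loose blends: inverted-T test tile: foot 44 (x) by 42 (y) by 9 mm, on it an upright plate 9 mm thick (x), 42 mm wide (y), top 68 mm above the underside; front and back alike; 90 g. Origin: centre of the underside, z up. Starts on the kiln shelf (a slab 15 mm high) near the robot, plate turned up to 0.5 rad from facing it
- end_white: White end tile (plain base glaze), standing at one end of the rail, left or right; stays there: inverted-T test tile: foot 44 (x) by 42 (y) by 9 mm, on it an upright plate 9 mm thick (x), 42 mm wide (y), top 68 mm above the underside; front and back alike; 90 g. Origin: centre of the underside, z up
- end_navy: Navy, almost black end tile (full-strength glaze), standing at the other end of the rail; stays there: inverted-T test tile: foot 44 (x) by 42 (y) by 9 mm, on it an upright plate 9 mm thick (x), 42 mm wide (y), top 68 mm above the underside; front and back alike; 90 g. Origin: centre of the underside, z up
- card_a: Cream recipe card fixed on the rail (wooden board 400 by 90 mm, top 18 mm high, strip 10 mm higher along its far edge), next to the end tile at the robot's left (+y) end. 60 (x, across the rail) by 54 (y, along it) by 2 mm; cards about 62 mm apart. Origin: centre of its underside, z up; upper face 2 mm higher
- card_b: Cream recipe card fixed on the rail (wooden board 400 by 90 mm, top 18 mm high, strip 10 mm higher along its far edge), second from the robot's left. 60 (x, across the rail) by 54 (y, along it) by 2 mm; cards about 62 mm apart. Origin: centre of its underside, z up; upper face 2 mm higher
- card_c: Cream recipe card fixed on the rail (wooden board 400 by 90 mm, top 18 mm high, strip 10 mm higher along its far edge), second from the robot's right. 60 (x, across the rail) by 54 (y, along it) by 2 mm; cards about 62 mm apart. Origin: centre of its underside, z up; upper face 2 mm higher
- card_d: Cream recipe card fixed on the rail (wooden board 400 by 90 mm, top 18 mm high, strip 10 mm higher along its far edge), next to the end tile at the robot's right (-y) end. 60 (x, across the rail) by 54 (y, along it) by 2 mm; cards about 62 mm apart. Origin: centre of its underside, z up; upper face 2 mm higher
Mind the look-alikes: they are no part of the job. Leave any orange look-alike of the tile_pale alone. Leave any pink look-alike of the tile_deep alone.

How it is judged:
At the end, for the whole second after the job is handed in: From white end to navy end: pale, light, medium, deep, one per card, each within 12 mm of the card centre, foot less than 4 mm above it, square within 0.2 rad, upright within 0.1 rad, released, at rest; end tiles upright, within 10 mm of their start (((horizontal distance between end_white and card_a below 0.09 m and horizontal distance between tile_pale and card_a below 0.012 m and z of tile_pale in the frame of card_a below 0.006 m and angle between the x axis of tile_pale and the x axis of card_a, either way round below 0.2 rad and horizontal distance between tile_light and card_b below 0.012 m and z of tile_light in the frame of card_b below 0.006 m and angle between the x axis of tile_light and the x axis of card_b, either way round below 0.2 rad and horizontal distance between tile_medium and card_c below 0.012 m and z of tile_medium in the frame of card_c below 0.006 m and angle between the x axis of tile_medium and the x axis of card_c, either way round below 0.2 rad and horizontal distance between tile_deep and card_d below 0.012 m and z of tile_deep in the frame of card_d below 0.006 m and angle between the x axis of tile_deep and the x axis of card_d, either way round below 0.2 rad) or (horizontal distance between end_white and card_d below 0.09 m and horizontal distance between tile_pale and card_d below 0.012 m and z of tile_pale in the frame of card_d below 0.006 m and angle between the x axis of tile_pale and the x axis of card_d, either way round below 0.2 rad and horizontal distance between tile_light and card_c below 0.012 m and z of tile_light in the frame of card_c below 0.006 m and angle between the x axis of tile_light and the x axis of card_c, either way round below 0.2 rad and horizontal distance between tile_medium and card_b below 0.012 m and z of tile_medium in the frame of card_b below 0.006 m and angle between the x axis of tile_medium and the x axis of card_b, either way round below 0.2 rad and horizontal distance between tile_deep and card_a below 0.012 m and z of tile_deep in the frame of card_a below 0.006 m and angle between the x axis of tile_deep and the x axis of card_a, either way round below 0.2 rad)) and angle between each of tile_pale, tile_light, tile_medium, tile_deep, end_white, end_navy's own z axis and vertical below 0.1 rad and linear speed of each of tile_pale, tile_light, tile_medium, tile_deep below 0.02 m/s and angular speed of each of tile_pale, tile_light, tile_medium, tile_deep below 0.2 rad/s and distance of each of end_white, end_navy from where it was at the start of the episode below 0.01 m); the robot touches nothing.
It fails at once if a tile is knocked over (tipped by more than 0.7 rad) (angle between any of tile_pale, tile_light, tile_medium, tile_deep, end_white, end_navy's own z axis and vertical above 0.7 rad).
It fails at once if an end tile is shifted by more than 20 mm (distance of any of end_white, end_navy from where it was at the start of the episode above 0.02 m).
It also fails if it takes over 93 s, if anything falls off the work surface, if the arm or the gripper's body presses on something with over 40 N, if the wrist force passes 120 N, or if a joint passes its speed limit or range.

## Robot

A 6-joint arm with a two-finger parallel gripper is mounted at the origin on the work surface. World frame = base frame: x ahead of the robot, y to its left, z up, the work surface at z = 0. Lengths are in m, angles in rad, forces in N, time in s.
With the tool pointing down it reaches from about 0.425 to 1.125 m from the base axis. Payload 14.9 kg.
Tool frame: the origin (TCP) lies at the very end of the fingers, on their centre line; the grasp point (between the pads) lies 19 mm behind it; z points along the fingers, y is the line along which they close (so a half turn about z gives the same grasp; the last joint's range is limited). The gripper opens to 91 mm and grips with 3 to 60 N. Pads are 32 mm wide; open, the fingers measure 118 mm over their backs; the gripper's body (76 mm by 178 mm) begins 60 mm behind the grasp point.
Start: joints at [-1.287, 0.379, 1.734, -0, 1.028, -0.033], TCP at [0.218, -0.665, 0.214] pointing down, gripper open.
Joint ranges: [-2.77, 2.77], [-0.74, 2.19], [0, 2.66], [-1.06, 4.2], [0.31, 2.87], [-3.08, 3.08]. Speed limits (rad/s): [1.89, 1.89, 2.39, 3.14, 3.14, 3.14].

## Interface

Orientations are given as a rotation vector (axis times angle).
In Python, from cell import readout, optics, workorder gives the robot as it stands.
- The arm moves only by the tool step_arm, never from a script. Its argument "targets" is one flat list of numbers, 7 for each row, row after row: the shift along the tool's x, y, z in units of 30 mm (1.0 is 30 mm), then the turn, a rotation vector about the tool's x, y, z in units of 5 degrees (1.0 is 5 degrees), then the finger opening in mm, from 0 to 91.2. A call has 1 to 12 rows; each row shifts and turns the commanded pose from where the row before left it, along the tool's axes as they then stand; what a row does not reach is not made up. A row lasts 1/12 s, in which the tool goes at most 41.7 mm and 7.16 degrees, less where a joint would pass 70% of its speed; a pose out of reach is approached as far as the arm can. A call is refused whole if a number of a shift passes 1 or a number of a turn 1, either way. A call with a gripper value outside its range is refused whole. The fingers move at their own pace and stop on an object; "force" is the grip in N (left out, the last holds). Time passes only in rows, so rows that do not move let the fingers close. It gives the time, the measured TCP pose, the force, the opening and the grip force at its end, in the units of the state.
- readout.get_state(): the state, without advancing time (a new reading comes with each control period).
- optics.capture(name): name is "scene" or "side" or "wrist"; returns the picture (400x640x3 uint8, red, green, blue); there is no depth.
- optics.get_calibration(name): a dict with "K" (3x3 intrinsics, pixels), "extrinsics" (4x4, takes a point from world to camera coordinates). Camera axes: x right, y up, looking along -z (the intrinsics and any distortion apply to the point x, -y, -z); pixel columns grow to the right and rows downward; lengths in m; the calibration is good to about 2 mm. A picture is of the moment at which its call begins: read the wrist's pose just before it. get_calibration takes no time and is no camera call; for the wrist camera it gives the pose at the moment of the call.
- workorder.sign_off(): hands the job in; it is judged then, once.
The state is a dict: "clock": time; "joint_pos": joint angles; "joint_vel": joint speeds; "tau": joint torques, N m; "eef_pos": TCP position; "ee_rot": TCP orientation; "ft_force": force on the tool from outside, world axes, zero at the start; "ft_torque": the same for the moment, N m; "gripper_width": finger opening in m; "grasp_force": force on a finger pad.
Only numpy, scipy, OpenCV 4.12 (cv2) and the standard library are available. Lean on these libraries where they do the work, as an engineer would, in place of code of your own. Each camera call takes 0.05 s, during which the arm holds its last target. There are 200 camera calls.

## Working session

There is one attempt and no reset: what is moved stays moved. The work goes in short steps, Python scripts to look and compute and a tool call to move; the robot and the scene stay as the last step left them, time stands still between calls to the robot, and variables do not carry over. Pictures are saved under pics/ and viewed, at most 14 in all, crops included, and the job is handed in when it is done.

Besides the shell and the picture viewer there is one more tool, called after "Request:" as a command line: name --argument value ..., lists and objects as JSON in quotes. step_arm: Moves the arm, as the interface text tells. Its arguments: {"type":"object","properties":{"targets":{"type":"array","items":{"type":"number"}},"force":{"type":"number"}},"required":["targets"]}

```bash
mkdir -p pics
cat > h.py <<'E'
import numpy as np,cv2
from cell import readout,optics,workorder
from scipy.spatial.transform import Rotation as R
def grab(n,f):
    im=optics.capture(n); cv2.imwrite('pics/'+f,im[:,:,::-1]); return im
def cast(cal,uv,z):
    K=np.array(cal['K']);E=np.array(cal['extrinsics'])
    uv=np.atleast_2d(np.array(uv,float))
    d=np.c_[uv,np.ones(len(uv))]@np.linalg.inv(K).T
    d=d*[1,-1,-1]; d=d@E[:3,:3]; c=-E[:3,:3].T@E[:3,3]
    return c+d*((z-c[2])/d[:,2])[:,None], c, d
E
python3 - <<'E'
from h import *
s=readout.get_state();print(s)
for n in['scene','side','wrist']:
    grab(n,n+'0.png');c=optics.get_calibration(n);E=np.array(c['extrinsics']);print(n,c.keys(),np.array(c['K']).round(1).tolist(),E.round(3).tolist(),(-E[:3,:3].T@E[:3,3]).round(3))
E
```

```text
{'clock': 0.0, 'joint_pos': array([-1.28728517e+00,  3.79390551e-01,  1.73475239e+00,  8.38807652e-06,
        1.02849975e+00, -3.32989357e-02]), 'joint_vel': array([-0.00083874,  0.00062345,  0.00183532,  0.00019393,  0.00035891,
       -0.00035664]), 'tau': array([ 1.94053260e-03, -7.63725042e+01, -4.34368336e+01,  6.51256135e-02,
        4.24341322e-02, -7.09398910e-05]), 'eef_pos': array([ 0.21796709, -0.66480118,  0.21331491]), 'ee_rot': array([-3.10123173e+00, -4.95394369e-01,  1.94553443e-04]), 'ft_force': array([ 0.03875171, -0.43680272,  0.26771946]), 'ft_torque': array([ 0.03595832, -0.01786672,  0.02036892]), 'grasp_force': 0.0, 'gripper_width': 0.09139013258547066}
scene dict_keys(['K', 'extrinsics']) [[417.7, 0.0, 312.7], [0.0, 417.7, 206.1], [0.0, 0.0, 1.0]] [[-0.878, 0.479, -0.005, 0.366], [-0.307, -0.556, 0.773, 0.13], [0.367, 0.68, 0.635, -1.28], [0.0, 0.0, 0.0, 1.0]] [0.831 0.768 0.714]
side dict_keys(['K', 'extrinsics']) [[410.8, 0.0, 314.7], [0.0, 410.8, 195.5], [0.0, 0.0, 1.0]] [[-0.999, -0.044, -0.013, 0.454], [0.019, -0.66, 0.751, -0.012], [-0.042, 0.75, 0.66, -1.014], [0.0, 0.0, 0.0, 1.0]] [0.411 0.773 0.684]
wrist dict_keys(['K', 'extrinsics']) [[350.0, 0.0, 320.0], [0.0, 350.0, 203.4], [0.0, 0.0, 1.0]] [[0.312, -0.95, -0.001, -0.699], [0.918, 0.302, -0.257, 0.031], [0.245, 0.08, 0.966, -0.391], [0.0, 0.0, 0.0, 1.0]] [ 0.286 -0.642  0.385]
```

View pics/scene0.png

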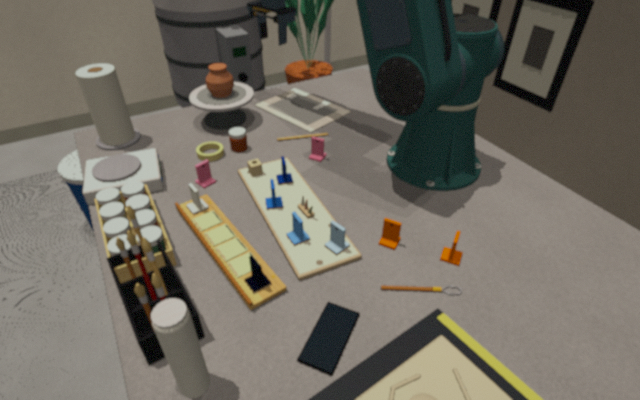

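View pics/side0.png

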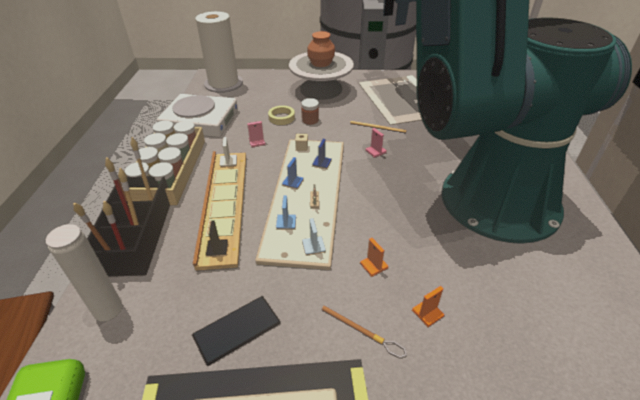

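The side view shows the rail with its white end tile at (228,152), which is the -y end, and navy at (217,240), the +y end. So pale→card_d, light→card_c, medium→card_b, deep→card_a. The shelf tiles are at about (322,155), (292,175), (286,215) and (314,240). There are pink look-alikes at (257,133) and (376,143), and orange ones at (375,257) and (430,306). I'll get rough positions and an enlarged crop.

Run:
```python
from h import *
P={}
for n in['scene','side']:
    im=cv2.imread(f'pics/{n}0.png');h=cv2.cvtColor(im,cv2.COLOR_BGR2HSV)
    m=cv2.inRange(h,(95,45,60),(130,255,255))
    k,l,st,ce=cv2.connectedComponentsWithStats(m)
    for i in range(1,k):
        if st[i,4]>60 and 180<st[i,0]<400 and 120<st[i,1]<300: print(n,st[i],ce[i].round(1),im[l==i].mean(0).round())
im=cv2.imread('pics/side0.png')
cv2.imwrite('pics/crop1.png',cv2.resize(im[125:280,185:345],None,fx=3.8,fy=3.8,interpolation=cv2.INTER_CUBIC))
c=optics.get_calibration('side')
for uv,z in [((320,165),.02),((292,185),.02),((285,226),.02),((313,250),.02),((228,162),.018),((215,252),.018),((226,175),.02),((222,226),.02)]:
    print(uv,cast(c,uv,z)[0].round(3))
# triangulate tops scene/side
c2=optics.get_calibration('scene')
for a,b in [((322,141),(285,157)),((293,159),(272,181)),((285,198),(297,213)),((314,221),(338,224)),((227,139),(193,185)),((213,222),(252,257))]:
    _,o1,d1=cast(c,a,0);_,o2,d2=cast(c2,b,0);d1=d1[0];d2=d2[0]
    t=np.linalg.lstsq(np.c_[d1,-d2],o2-o1,rcond=None)[0];p,q=o1+t[0]*d1,o2+t[1]*d2
    print('tri',((p+q)/2).round(3),np.linalg.norm(p-q).round(4))
```

```text
scene [277 157  15  27 160] [283.7 174.6] [96. 55. 36.]
scene [266 179  17  29 217] [273.3 198.5] [133.  89.  53.]
scene [287 212  22  32 351] [297.2 230.6] [136. 110.  77.]
side [282 157  21  31 268] [292.2 175.7] [130. 101.  86.]
side [320 157  11  10  64] [325.4 162. ] [105.  78.  74.]
side [276 210  20  18 225] [285.6 220.8] [165. 143. 118.]
(320, 165) [[ 0.444 -0.105  0.02 ]]
(292, 185) [[ 0.512 -0.02   0.02 ]]
(285, 226) [[0.516 0.125 0.02 ]]
(313, 250) [[0.449 0.194 0.02 ]]
(228, 162) [[ 0.695 -0.115  0.018]]
(215, 252) [[0.658 0.205 0.018]]
(226, 175) [[ 0.688 -0.055  0.02 ]]
(222, 226) [[0.659 0.129 0.02 ]]
tri [ 0.439 -0.114  0.094] 0.0052
tri [ 0.509 -0.048  0.082] 0.0019
tri [0.513 0.104 0.088] 0.0028
tri [0.447 0.175 0.085] 0.0039
tri [ 0.692 -0.132  0.081] 0.0003
tri [0.656 0.179 0.084] 0.0017
```

View pics/crop1.png

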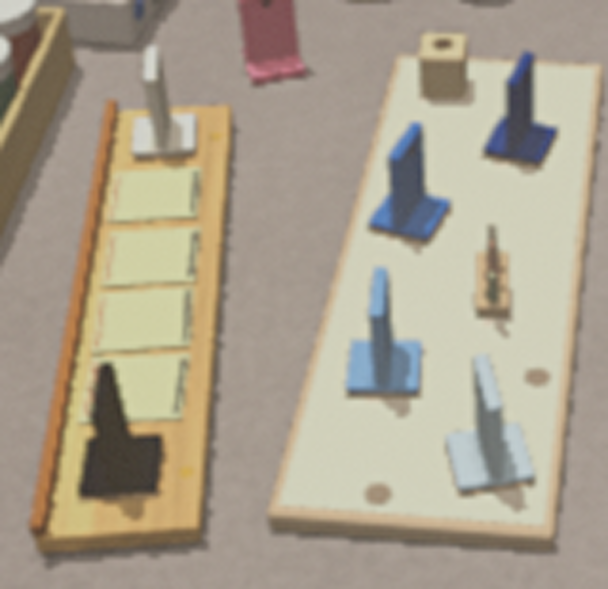

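View pics/wrist0.png

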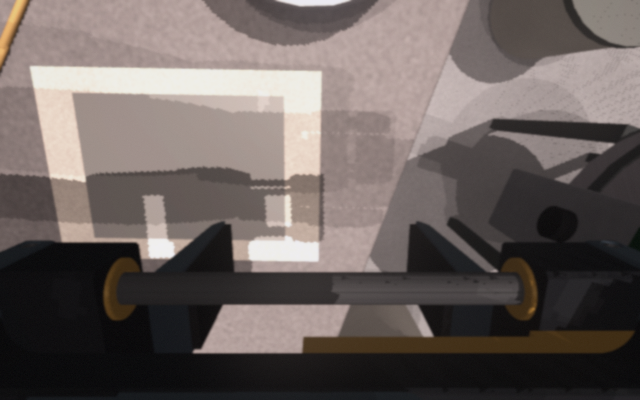

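All four blends are unambiguous in the crop, where colour falls from pale to deep along the shelf. Pale is at crop (490,440), light at (383,345), medium at (408,190) and deep at (520,115). White is at the far end. I'll bring the wrist camera over the scene.

Request:
step_arm --targets '[0, 0, -0.5, 0, 0, -1, 91, 0, 0, -0.5, 0, 0, -1, 91, 0, 0, -0.5, 0, 0, -1, 91, 0, 0, -0.5, 0, 0, -1, 91, 0, 0, -0.5, 0, 0, -1, 91, 0, 0, -0.5, 0, 0, -1, 91, 0, 0, -0.5, 0, 0, -1, 91, 0, 0, -0.5, 0, 0, -1, 91, 0, 0, -0.5, 0, 0, -1, 91, 0, 0, -0.5, 0, 0, -1, 91, 0, 0, -0.5, 0, 0, -1, 91, 0, 0, -0.5, 0, 0, -1, 91]'

```text
clock: 1.15
eef_pos: [0.218, -0.665, 0.3944]
ee_rot: [-2.434, -1.985, -0.0]
ft_force: [0.9, 0.1, 0.2]
gripper_width: 0.091
grasp_force: 0.0
```

Request:
step_arm --targets '[0, 0, 0, 0, 0, -1, 91, 0, 0, 0, 0, 0, -1, 91, 0, 0, 0, 0, 0, -0.37, 91, 1, 0.65, 0, 0, 0, 0, 91, 1, 0.65, 0, 0, 0, 0, 91, 1, 0.65, 0, 0, 0, 0, 91, 1, 0.65, 0, 0, 0, 0, 91, 1, 0.65, 0, 0, 0, 0, 91, 1, 0.65, 0, 0, 0, 0, 91, 1, 0.65, 0, 0, 0, 0, 91, 1, 0.65, 0, 0, 0, 0, 91, 1, 0.65, 0, 0, 0, 0, 91]'

```text
clock: 2.15
eef_pos: [0.3941, -0.3935, 0.3938]
ee_rot: [-2.222, -2.221, -0.0]
ft_force: [0.0, -0.9, 0.1]
gripper_width: 0.0911
grasp_force: 0.0
```

Request:
step_arm --targets '[1, 0.65, 0, 0, 0, 0, 91, 1, 0.65, 0, 0, 0, 0, 91, 1, 0.65, 0, 0, 0, 0, 91, 1, 0.65, 0, 0, 0, 0, 91, 1, 0.65, 0, 0, 0, 0, 91, 1, 0.65, 0, 0, 0, 0, 91, 1, 0.65, 0, 0, 0, 0, 91, 0, 0, 0, 0, 0, 0, 91, 0, 0, 0, 0, 0, 0, 91]'

```text
clock: 2.9
eef_pos: [0.5306, -0.1838, 0.3936]
ee_rot: [-2.218, -2.224, 0.0]
ft_force: [-0.0, 0.2, 0.5]
gripper_width: 0.091
grasp_force: 0.0
```

Run:
```python
from h import *
s=readout.get_state();print(s['clock'],s['eef_pos'],s['ee_rot'],s['joint_vel'].round(3))
import json
c=optics.get_calibration('wrist');json.dump({k:np.array(v).tolist() for k,v in c.items()},open('w1.json','w'))
grab('wrist','w1.png')
```

```text
2.9 [ 0.53055186 -0.18380434  0.39364283] [-2.21800827e+00 -2.22418103e+00  3.49462595e-04] [-0.045 -0.008  0.006 -0.007  0.001 -0.018]
```

View pics/w1.png

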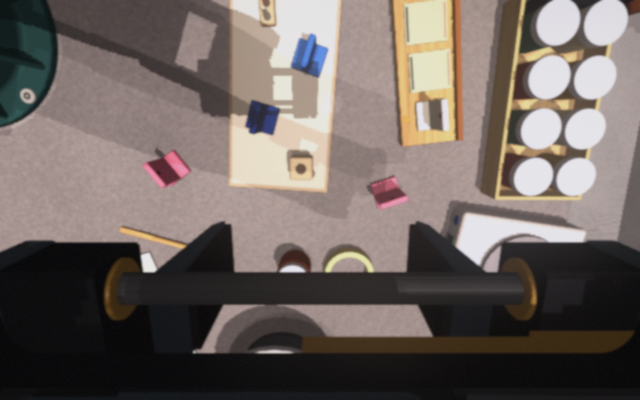

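The wrist view shows deep at (264,117), medium at (309,57), white at (432,115) and the cards from (430,70) upward. I'll take two more views further along +y.

Request:
step_arm --targets '[1, 0, 0, 0, 0, 0, 91, 1, 0, 0, 0, 0, 0, 91, 1, 0, 0, 0, 0, 0, 91, 1, 0, 0, 0, 0, 0, 91, 0, 0, 0, 0, 0, 0, 91, 0, 0, 0, 0, 0, 0, 91, 0, 0, 0, 0, 0, 0, 91]'

```text
clock: 3.53
eef_pos: [0.5298, -0.0662, 0.394]
ee_rot: [2.222, 2.221, -0.0]
ft_force: [-0.9, -0.4, 0.1]
gripper_width: 0.0909
grasp_force: 0.0
```

```bash
cat >> h.py <<'E'
import json
def wshot(n):
    c=optics.get_calibration('wrist');json.dump({k:np.array(v).tolist() for k,v in c.items()},open(n+'.json','w'))
    s=readout.get_state();print(n,s['clock'],s['eef_pos'].round(4),s['ee_rot'].round(4),'w',s['gripper_width'].round(4))
    return grab('wrist',n+'.png')
E
python3 -c "
from h import *
wshot('w2')"
```

```text
Traceback (most recent call last):
  File "h.py", line 15, in wshot
    s=readout.get_state();print(n,s['clock'],s['eef_pos'].round(4),s['ee_rot'].round(4),'w',s['gripper_width'].round(4))
                                                                                            ^^^^^^^^^^^^^^^^^^^^^^^^
AttributeError: 'float' object has no attribute 'round'
```

Request:
step_arm --targets '[1, 0, 0, 0, 0, 0, 91, 1, 0, 0, 0, 0, 0, 91, 1, 0, 0, 0, 0, 0, 91, 1, 0, 0, 0, 0, 0, 91, 0, 0, 0, 0, 0, 0, 91, 0, 0, 0, 0, 0, 0, 91, 0, 0, 0, 0, 0, 0, 91]'

```text
clock: 4.12
eef_pos: [0.5302, 0.0536, 0.3938]
ee_rot: [2.222, 2.22, -0.001]
ft_force: [0.4, 0.5, 0.0]
gripper_width: 0.091
grasp_force: 0.0
```

```bash
python3 -c "
from h import *
wshot('w3')
a=cv2.imread('pics/w2.png')[0:240,180:500];b=cv2.imread('pics/w3.png')[0:240,180:500]
cv2.imwrite('pics/v23.png',cv2.resize(np.vstack([a,b]),None,fx=1.25,fy=1.25))"
```

```text
Traceback (most recent call last):
  File "h.py", line 15, in wshot
    s=readout.get_state();print(n,s['clock'],s['eef_pos'].round(4),s['ee_rot'].round(4),'w',s['gripper_width'].round(4))
                                                                                            ^^^^^^^^^^^^^^^^^^^^^^^^
AttributeError: 'float' object has no attribute 'round'
```

Fixing the helper: I'll take w3 here, then step back for w2.

```bash
sed -i "s/s\['gripper_width'\].round(4)/round(float(s['gripper_width']),4)/" h.py; python3 -c "
from h import *
wshot('w3')"
```

```text
w3 4.1167 [0.5302 0.0536 0.3938] [ 2.2224e+00  2.2204e+00 -5.0000e-04] w 0.091
```

Request:
step_arm --targets '[-1, 0, 0, 0, 0, 0, 91, -1, 0, 0, 0, 0, 0, 91, -1, 0, 0, 0, 0, 0, 91, -1, 0, 0, 0, 0, 0, 91, 0, 0, 0, 0, 0, 0, 91, 0, 0, 0, 0, 0, 0, 91, 0, 0, 0, 0, 0, 0, 91]'

```text
clock: 4.75
eef_pos: [0.5299, -0.0659, 0.3939]
ee_rot: [-2.223, -2.219, 0.0]
ft_force: [-0.5, 0.2, -0.0]
gripper_width: 0.091
grasp_force: 0.0
```

```bash
python3 -c "
from h import *
wshot('w2')
a=cv2.imread('pics/w2.png')[0:240,180:500];b=cv2.imread('pics/w3.png')[0:240,180:500]
cv2.imwrite('pics/v23.png',cv2.resize(np.vstack([a,b]),None,fx=1.25,fy=1.25))"
```

```text
w2 4.75 [ 0.5299 -0.0659  0.3939] [-2.2232 -2.2193  0.    ] w 0.091
```

View pics/v23.png

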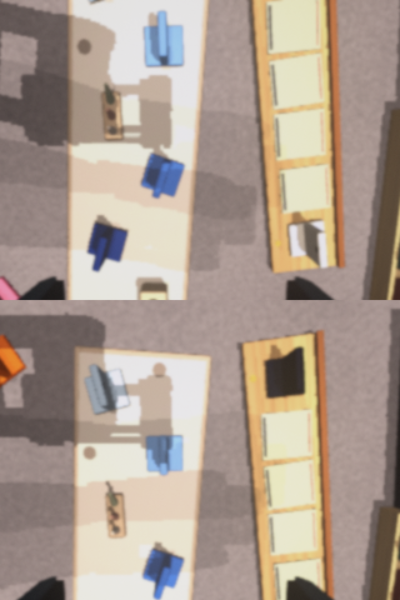

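The crop shows w2 above and w3 below. In w2, light is at about (311,36), medium at (309,140), deep at (265,195), and the cards are in column ~(415–425). In w3, pale is at about (265,310-240=70) and navy at (408,56). Now I'll measure the cards and the heights.

```bash
cat > m.py <<'E'
from h import *
def tri(obs):
    A=[];b=[]
    for c,uv in obs:
        _,o,d=cast(c,uv,0);d=d[0]/np.linalg.norm(d[0]);P=np.eye(3)-np.outer(d,d);A.append(P);b.append(P@o)
    return np.linalg.lstsq(np.vstack(A),np.hstack(b),rcond=None)[0]
def comps(im,lo,hi,box,amin):
    h=cv2.cvtColor(im,cv2.COLOR_BGR2HSV);m=cv2.inRange(h,lo,hi)
    M=np.zeros_like(m);x0,y0,x1,y1=box;M[y0:y1,x0:x1]=m[y0:y1,x0:x1]
    M=cv2.morphologyEx(M,cv2.MORPH_OPEN,np.ones((3,3)))
    cs,_=cv2.findContours(M,cv2.RETR_EXTERNAL,cv2.CHAIN_APPROX_NONE)
    return [c for c in cs if cv2.contourArea(c)>amin]
E
python3 - <<'E'
from m import *
for n in['w1','w2','w3']:
    im=cv2.imread(f'pics/{n}.png');c=json.load(open(n+'.json'));h=cv2.cvtColor(im,cv2.COLOR_BGR2HSV)
    print(n,'px card/wood',[h[y,x].tolist() for y,x in ((70,430),(100,405),(60,416),(40,400))])
    for k in comps(im,(22,25,120),(45,115,255),(385,0,460,232),300):
        r=cv2.minAreaRect(k);p=cast(c,[r[0]],.02)[0][0];e=cast(c,cv2.boxPoints(r),.02)[0]
        print(np.round(r[0],1),np.round(r[1],1),round(r[2],1),p.round(4),np.linalg.norm(e[1]-e[0]).round(4),np.linalg.norm(e[2]-e[1]).round(4))
    for k in comps(im,(95,60,40),(130,255,255),(225,0,350,225),300):
        r=cv2.minAreaRect(k);print('blue',np.round(r[0],1),np.round(r[1],1),round(r[2],1),cast(c,[r[0]],.035)[0][0].round(4))
E
```

```text
w1 px card/wood [[28, 37, 230], [19, 116, 229], [28, 34, 230], [18, 121, 228]]
[430.   70.3] [41.1 40.5] 86.5 [ 0.6892 -0.0538  0.02  ] 0.0581 0.057
[427.5  21.6] [43.  45.3] 86.8 [0.6802 0.0109 0.02  ] 0.0629 0.0558
blue [261.6 118.9] [27.5 30.3] 13.2 [ 0.4426 -0.1235  0.035 ]
blue [310.2  53.2] [30.4 38.3] 18.4 [ 0.5146 -0.0334  0.035 ]
w2 px card/wood [[28, 37, 230], [28, 31, 230], [29, 33, 229], [28, 35, 228]]
[423.  151.6] [36.8 37. ] 83.7 [ 0.6879 -0.0551  0.02  ] 0.0561 0.0573
[419.   63.5] [127.  46.] 90.0 [0.6726 0.0727 0.02  ] 0.0642 0.174
[413.4  19.9] [41.4 40.4] 85.2 [0.6606 0.1304 0.02  ] 0.056 0.0536
blue [263.8 198.9] [26.  35.7] 15.3 [ 0.4404 -0.1268  0.035 ]
blue [309. 142.] [27.8 31.6] 18.4 [ 0.5118 -0.0389  0.035 ]
blue [310.5  30.5] [43. 29.] 90.0 [0.5153 0.1139 0.035 ]
w3 px card/wood [[26, 95, 230], [28, 29, 232], [13, 66, 54], [15, 128, 158]]
[418.2 218.8] [21. 37.] 80.5 [ 0.6885 -0.0446  0.02  ] 0.0591 0.0363
[412.1 117.3] [176.  45.] 87.5 [0.6678 0.1161 0.02  ] 0.0638 0.2609
blue [310.2 214.6] [26.7 24.1] 17.4 [ 0.5131 -0.033   0.035 ]
blue [311.5 123.5] [29. 27.] 90.0 [0.516  0.1075 0.035 ]
```

Run:
```python
from m import *
O={}
for n in['w1','w2','w3']:
    im=cv2.imread(f'pics/{n}.png');c=json.load(open(n+'.json'))
    h=cv2.cvtColor(im,cv2.COLOR_BGR2HSV);m=cv2.inRange(h,(20,15,120),(45,62,255));M=np.zeros_like(m);M[0:232,385:460]=m[0:232,385:460]
    M=cv2.erode(M,np.ones((3,3)))
    for k in cv2.findContours(M,cv2.RETR_EXTERNAL,cv2.CHAIN_APPROX_NONE)[0]:
        if cv2.contourArea(k)<500: continue
        r=cv2.minAreaRect(k);x,y,w,hh=cv2.boundingRect(k)
        p=cast(c,[r[0]],.02)[0][0];e=cast(c,cv2.boxPoints(r),.02)[0]
        edge=y<2 or y+hh>229
        print(n,np.round(r[0],1),np.round(r[1],1),round(r[2],1),p.round(4),np.linalg.norm(e[1]-e[0]).round(4),np.linalg.norm(e[2]-e[1]).round(4),'EDGE' if edge else '')
        if not edge:
            i=int(round((p[1]+.0547)/.0615));O.setdefault('DCBA'[i],[]).append((c,r[0]))
for k,v in O.items():
    if len(v)>1: print(k,len(v),tri(v).round(4))
# plate-top check: light plate in w2 vs w3 tops (ends of bright bar)
```

```text
w1 [429.5  70.3] [36.9 38.8] 84.3 [ 0.6885 -0.0538  0.02  ] 0.0556 0.0514 
w1 [425.5  21.3] [41.6 39.3] 86.8 [0.6774 0.0113 0.02  ] 0.0546 0.054 EDGE
w2 [423.  150.6] [32.7 35.2] 84.5 [ 0.6878 -0.0535  0.02  ] 0.0535 0.0509 
w2 [418.3 107.4] [34.4 35.6] 83.1 [0.6759 0.011  0.02  ] 0.0524 0.0504 
w2 [417.   64.8] [36.6 39.6] 81.9 [0.6698 0.0709 0.02  ] 0.0564 0.0507 
w2 [413.4  19.5] [40.3 38.2] 85.4 [0.6606 0.1309 0.02  ] 0.053 0.0522 EDGE
w3 [413.  185.4] [30.7 33.2] 84.1 [0.6763 0.0109 0.02  ] 0.0518 0.0501 
w3 [412.  147.4] [32.7 36.6] 82.4 [0.6706 0.0709 0.02  ] 0.0554 0.0507 
w3 [409.5 107.3] [34.8 37.7] 85.6 [0.6629 0.1307 0.02  ] 0.0555 0.0508 
D 2 [ 0.6885 -0.0537  0.0186]
C 2 [0.6759 0.011  0.0206]
B 2 [0.6702 0.0709 0.02  ]
```

The cards triangulate to z≈0.020, with the rail turned about +0.13 rad. Next I'll hover the camera over the light tile at close range for a precise pose.

Request:
step_arm --targets '[0.845, -0.12, 0.78, 0, 0, 0, 91, 0.845, -0.12, 0.78, 0, 0, 0, 91, 0.845, -0.12, 0.78, 0, 0, 0, 91, 0.845, -0.12, 0.78, 0, 0, 0, 91, 0, 0, 0, 0, 0, 0, 50, 0, 0, 0, 0, 0, 0, 50, 0, 0, 0, 0, 0, 0, 50]'

```text
clock: 5.38
eef_pos: [0.5161, 0.0365, 0.3011]
ee_rot: [2.22, 2.222, 0.001]
ft_force: [0.7, -1.1, 0.8]
gripper_width: 0.0739
grasp_force: 0.0
```

```bash
cat >> m.py <<'E'
RNG={'light':((95,60,60),(125,255,255)),'medium':((100,90,40),(130,255,255)),'deep':((100,90,25),(135,255,255)),'pale':((80,14,40),(128,120,255))}
def tile(n,name,guess=None,save=None):
    im=cv2.cvtColor(wshot(n),cv2.COLOR_RGB2BGR);c=json.load(open(n+'.json'))
    ks=comps(im,*RNG[name],(150,0,520,232),500)
    for k in ks:
        r=cv2.minAreaRect(k);p=cast(c,[r[0]],.027)[0][0];e=cast(c,cv2.boxPoints(r),.027)[0]
        a=r[2]-90 if r[2]>45 else r[2]
        print(name,np.round(r[0],1),'pos',p.round(4),'yaw deg',round(-a,1),'size',np.linalg.norm(e[1]-e[0]).round(4),np.linalg.norm(e[2]-e[1]).round(4))
    if save: x,y=save;cv2.imwrite(f'pics/{n}c.png',cv2.resize(im[max(0,y-75):y+75,x-100:x+100],None,fx=3,fy=3))
def go(x,y,z,yawdeg):
    s=readout.get_state();Rm=R.from_rotvec(s['ee_rot']);G=R.from_matrix(np.array([[0,1,0],[1,0,0],[0,0,-1.]]));G=R.from_euler('z',yawdeg,degrees=True)*G
    d=Rm.inv().apply(np.array([x,y,z])-s['eef_pos'])/.03
    d2=G.inv().apply(np.array([x,y,z])-s['eef_pos'])/.03
    t=np.degrees((Rm.inv()*G).as_rotvec())/5
    print('shift',d.round(2),'after-turn shift',d2.round(2),'turn',t.round(2))
E
python3 -c "
from m import *
tile('l1','light',save=(315,115))"
```

```text
l1 5.3833 [0.5161 0.0365 0.3011] [2.2196e+00 2.2223e+00 8.0000e-04] w 0.0739
light [318.5 221.9] pos [ 0.5131 -0.0349  0.027 ] yaw deg -17.4 size 0.0395 0.0429
light [320.5 110.5] pos [0.5154 0.1089 0.027 ] yaw deg -0.0 size 0.0401 0.044
```

View pics/l1c.png

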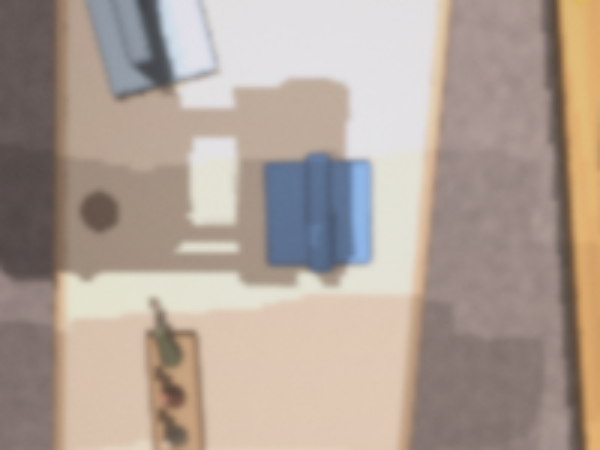

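The crop shows the light-blue tile alone and square, with its centre at about pixel (320.5,110.5) and the plate along y. Descending to grasp it.

Request:
step_arm --targets '[0.8, -0.01, 0.7, 0, 0, 0, 50, 0.8, -0.01, 0.7, 0, 0, 0, 50, 0.81, 0, 0.7, 0, 0, 0, 50, 0, 0, 1, 0, 0, 0, 50, 0, 0, 1, 0, 0, 0, 50, 0, 0, 1, 0, 0, 0, 50, 0, 0, 1, 0, 0, 0, 50, 0, 0, 1, 0, 0, 0, 50, 0, 0, 0.8, 0, 0, 0, 50, 0, 0, 0.4, 0, 0, 0, 50, 0, 0, 0.3, 0, 0, 0, 50, 0, 0, 0, 0, 0, 0, 50]'

```text
clock: 6.43
eef_pos: [0.5153, 0.1081, 0.0418]
ee_rot: [-2.222, -2.221, 0.001]
ft_force: [-0.6, -0.2, -0.2]
gripper_width: 0.05
grasp_force: 0.0
```

Request:
step_arm --targets '[0, 0, 0, 0, 0, 0, 0, 0, 0, 0, 0, 0, 0, 0, 0, 0, 0, 0, 0, 0, 0, 0, 0, 0, 0, 0, 0, 0, 0, 0, 0, 0, 0, 0, 0, 0, 0, 0, 0, 0, 0, 0, 0, 0, 0, 0, 0, 0, 0, 0, 0, 0, 0, 0, 0, 0, 0, 0, 0, 0, 0, 0, 0, 0, 0, 0, 0, 0, 0, 0]' --force 20

```text
clock: 7.27
eef_pos: [0.5153, 0.1086, 0.0426]
ee_rot: [2.221, 2.221, 0.0]
ft_force: [-1.6, -0.3, 6.7]
gripper_width: 0.0088
grasp_force: 20.0
```

```bash
python3 -c "
from m import *
print(readout.get_state()['eef_pos'])
go(.6763,.0109,.15,7.5);go(.6763,.0109,.049,7.5)"
```

```text
[0.515255   0.10856633 0.04262454]
shift [-3.26  5.37 -3.58] after-turn shift [-3.93  4.9  -3.58] turn [ 0.  -0.  -1.5]
shift [-3.26  5.37 -0.21] after-turn shift [-3.93  4.9  -0.21] turn [ 0.  -0.  -1.5]
```

Request:
step_arm --targets '[0, 0, -0.6, 0, 0, 0, 0, 0, 0, -1, 0, 0, 0, 0, 0, 0, -1, 0, 0, -0.75, 0, 0, 0, -1, 0, 0, -0.75, 0, -0.655, 0.817, 0, 0, 0, 0, 0, -0.655, 0.817, 0, 0, 0, 0, 0, -0.655, 0.817, 0, 0, 0, 0, 0, -0.655, 0.817, 0, 0, 0, 0, 0, -0.655, 0.817, 0, 0, 0, 0, 0, -0.655, 0.817, 0, 0, 0, 0, 0, 0, 0, 0, 0, 0, 0, 0, 0, 0, 0, 0, 0, 0, 0]'

```text
clock: 8.27
eef_pos: [0.6768, 0.01, 0.1497]
ee_rot: [-2.073, -2.36, 0.001]
ft_force: [0.3, 1.0, -1.3]
gripper_width: 0.0087
grasp_force: 20.0
```

```bash
python3 -c "
from m import *
s=readout.get_state();print(s['eef_pos'],s['ft_force'],s['grasp_force'])
wshot('p1');go(.6763,.0109,.0485,7.5)
im=cv2.imread('pics/p1.png');cv2.imwrite('pics/p1c.png',im)"
```

```text
[0.67677063 0.01001543 0.14971146] [ 0.34155971  1.00907228 -1.31376108] 19.999825358390808
p1 8.2667 [0.6768 0.01   0.1497] [-2.0726e+00 -2.3603e+00  5.0000e-04] w 0.0087
shift [0.   0.02 3.37] after-turn shift [0.   0.02 3.37] turn [-0.01 -0.   -0.01]
```

View pics/p1c.png

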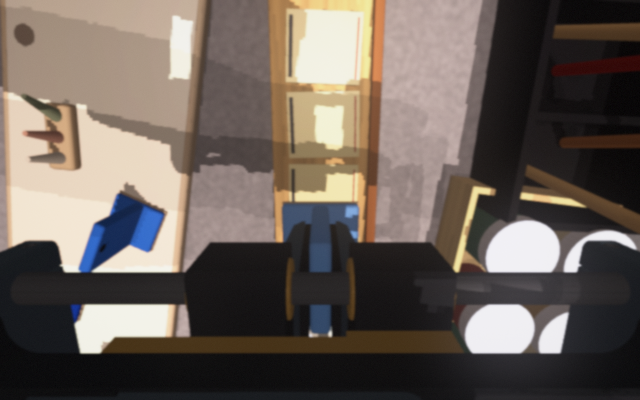

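The light tile is upright in the gripper over card_c. Card_b shows at about (325,124) and card_a at (323,46), with edges square to the tool. Lowering and releasing.

Request:
step_arm --targets '[0, 0.02, 0.9, 0, 0, 0, 0, 0, 0, 0.9, 0, 0, 0, 0, 0, 0, 0.8, 0, 0, 0, 0, 0, 0, 0.4, 0, 0, 0, 0, 0, 0, 0.25, 0, 0, 0, 0, 0, 0, 0.12, 0, 0, 0, 0, 0, 0, 0, 0, 0, 0, 0, 0, 0, 0, 0, 0, 0, 0]'

```text
clock: 8.98
eef_pos: [0.6774, 0.011, 0.0503]
ee_rot: [2.071, 2.361, 0.001]
ft_force: [1.0, 0.7, 0.2]
gripper_width: 0.0089
grasp_force: 20.0
```

```bash
python3 -c "
from m import *
s=readout.get_state();print(s['eef_pos'],s['ft_force'])
c=json.load(open('p1.json'))
im=cv2.imread('pics/p1.png');h=cv2.cvtColor(im,cv2.COLOR_BGR2HSV)
print([h[y,x].tolist() for y,x in ((124,283),(124,289),(124,293),(124,300),(124,325),(124,358),(124,366),(124,374))])
print(cast(c,[(288,95),(363,95),(288,153),(363,153),(325,124),(323,46)],.02)[0].round(4))"
```

```text
[0.67739972 0.01102131 0.05032163] [0.96117098 0.67802376 0.23179426]
[[15, 133, 146], [19, 89, 166], [17, 81, 126], [19, 87, 199], [28, 29, 243], [18, 94, 190], [15, 128, 179], [11, 144, 126]]
[[0.6385 0.0906 0.02  ]
 [0.6997 0.0986 0.02  ]
 [0.6436 0.0433 0.02  ]
 [0.7073 0.0517 0.02  ]
 [0.6718 0.0715 0.02  ]
 [0.6621 0.1313 0.02  ]]
```

Request:
step_arm --targets '[0, 0, 0.08, 0, 0, 0, 0, 0, 0, 0, 0, 0, 0, 0, 0, 0, 0, 0, 0, 0, 50, 0, 0, 0, 0, 0, 0, 50, 0, 0, 0, 0, 0, 0, 50, 0, 0, 0, 0, 0, 0, 50, 0, 0, 0, 0, 0, 0, 50, 0, 0, 0, 0, 0, 0, 50, 0, 0, -0.5, 0, 0, 0, 50, 0, 0, -1, 0, 0, 0, 50, 0, 0, -1, 0, 0, 0, 50, 0, 0, -1, 0, 0, 0, 50]'

```text
clock: 9.98
eef_pos: [0.6766, 0.0109, 0.154]
ee_rot: [-2.071, -2.362, 0.0]
ft_force: [-0.4, 0.0, -0.0]
gripper_width: 0.0499
grasp_force: 0.0
```

```bash
python3 -c "
from m import *
go(.515,-.11,.30,0)"
```

```text
shift [-3.29 -5.87 -4.87] after-turn shift [-4.03 -5.39 -4.87] turn [-0.  -0.   1.5]
```

Request:
step_arm --targets '[0, 0, -1, 0, 0, 0.75, 50, 0, 0, -1, 0, 0, 0.75, 50, -0.576, -0.77, -0.41, 0, 0, 0, 50, -0.576, -0.77, -0.41, 0, 0, 0, 50, -0.576, -0.77, -0.41, 0, 0, 0, 50, -0.576, -0.77, -0.41, 0, 0, 0, 50, -0.576, -0.77, -0.41, 0, 0, 0, 50, -0.576, -0.77, -0.41, 0, 0, 0, 50, -0.576, -0.77, -0.41, 0, 0, 0, 50, 0, 0, 0, 0, 0, 0, 50, 0, 0, 0, 0, 0, 0, 50, 0, 0, 0, 0, 0, 0, 50]'

```text
clock: 10.98
eef_pos: [0.5154, -0.1099, 0.2985]
ee_rot: [2.221, 2.22, 0.001]
ft_force: [1.6, -0.2, 0.2]
gripper_width: 0.0504
grasp_force: 0.0
```

```bash
python3 -c "
from m import *
tile('m1','medium',save=(300,115))"
```

```text
m1 10.9833 [ 0.5154 -0.1099  0.2985] [2.2213e+00 2.2205e+00 1.0000e-03] w 0.0504
medium [319.  109.5] pos [ 0.513  -0.0363  0.027 ] yaw deg -18.4 size 0.0444 0.0407
```

View pics/m1c.png

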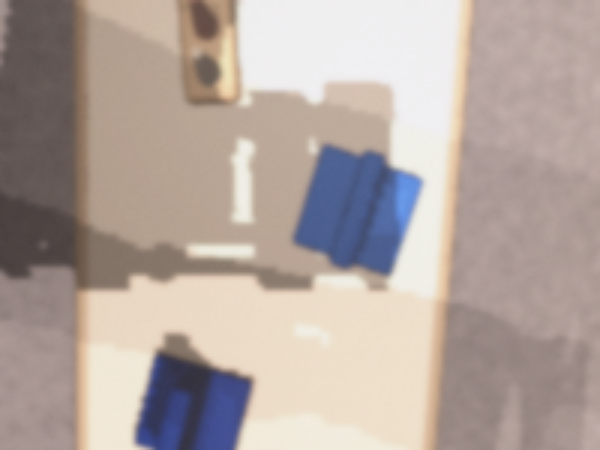

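The crop shows the medium tile at about (319,110), turned ≈-18°, with deep below it. Computing the descent.

```bash
python3 -c "
from m import *
go(.513,-.0363,.0426,-18.2)"
```

```text
shift [ 2.44 -0.08  8.51] after-turn shift [ 2.3  -0.84  8.51] turn [ 0.   -0.    3.64]
```

Request:
step_arm --targets '[0, 0, 0.5, 0, 0, 0.91, 50, 0, 0, 0.5, 0, 0, 0.91, 50, 0, 0, 0.5, 0, 0, 0.91, 50, 0, 0, 0.5, 0, 0, 0.91, 50, 0.77, -0.28, 0.7, 0, 0, 0, 50, 0.77, -0.28, 0.7, 0, 0, 0, 50, 0.77, -0.28, 0.7, 0, 0, 0, 50, 0, 0, 1, 0, 0, 0, 50, 0, 0, 1, 0, 0, 0, 50, 0, 0, 1, 0, 0, 0, 50, 0, 0, 0.9, 0, 0, 0, 50, 0, 0, 0.5, 0, 0, 0, 50]'

```text
clock: 12.03
eef_pos: [0.5115, -0.0353, 0.0394]
ee_rot: [-2.541, -1.842, 0.005]
ft_force: [-0.5, -0.5, 0.2]
gripper_width: 0.05
grasp_force: 0.0
```

Request:
step_arm --targets '[0, 0, 0, 0, 0, 0, 50, 0, 0, 0, 0, 0, 0, 50, 0, 0, 0, 0, 0, 0, 0, 0, 0, 0, 0, 0, 0, 0, 0, 0, 0, 0, 0, 0, 0, 0, 0, 0, 0, 0, 0, 0, 0, 0, 0, 0, 0, 0, 0, 0, 0, 0, 0, 0, 0, 0, 0, 0, 0, 0, 0, 0, 0, 0, 0, 0, 0, 0, 0, 0, 0, 0, 0, 0, 0, 0, 0, 0, 0, 0, 0, 0, 0, 0]' --force 20

```text
clock: 13.03
eef_pos: [0.513, -0.0364, 0.0432]
ee_rot: [2.545, 1.842, 0.0]
ft_force: [-1.0, 0.5, 6.4]
gripper_width: 0.0086
grasp_force: 20.0
```

```bash
python3 -c "
from m import *
go(.671,.0713,.15,7.5)"
```

```text
shift [ 5.05  3.88 -3.56] after-turn shift [ 2.87  5.69 -3.56] turn [ 0.   -0.   -5.14]
```

Request:
step_arm --targets '[0, 0, -0.56, 0, 0, 0, 0, 0, 0, -1, 0, 0, -0.14, 0, 0, 0, -1, 0, 0, -1, 0, 0, 0, -1, 0, 0, -1, 0, 0, 0, 0, 0, 0, -1, 0, 0, 0, 0, 0, 0, -1, 0, 0, 0, 0, 0, 0, -1, 0, 0.57, 0.9, 0, 0, 0, 0, 0, 0.57, 0.95, 0, 0, 0, 0, 0, 0.57, 0.95, 0, 0, 0, 0, 0, 0.58, 0.95, 0, 0, 0, 0, 0, 0.58, 0.95, 0, 0, 0, 0, 0]'

```text
clock: 14.03
eef_pos: [0.6423, 0.0686, 0.1495]
ee_rot: [-2.071, -2.362, 0.001]
ft_force: [0.3, -1.3, -0.4]
gripper_width: 0.0086
grasp_force: 20.0
```

Request:
step_arm --targets '[0, 0.95, 0, 0, 0, 0, 0, 0, 0.04, 0, 0, 0, 0, 0, 0, 0, 0, 0, 0, 0, 0, 0, 0, 0, 0, 0, 0, 0]'

```text
clock: 14.37
eef_pos: [0.67, 0.0711, 0.1491]
ee_rot: [-2.071, -2.361, 0.002]
ft_force: [-1.0, 0.0, -1.0]
gripper_width: 0.0088
grasp_force: 20.0
```

```bash
python3 -c "
from m import *
wshot('p2');go(.671,.0713,.0485,7.5)"
```

```text
p2 14.3667 [0.67   0.0711 0.1491] [-2.0708e+00 -2.3612e+00  1.6000e-03] w 0.0088
shift [0.   0.04 3.36] after-turn shift [0.   0.04 3.36] turn [-0.01 -0.   -0.  ]
```

View pics/p2.png

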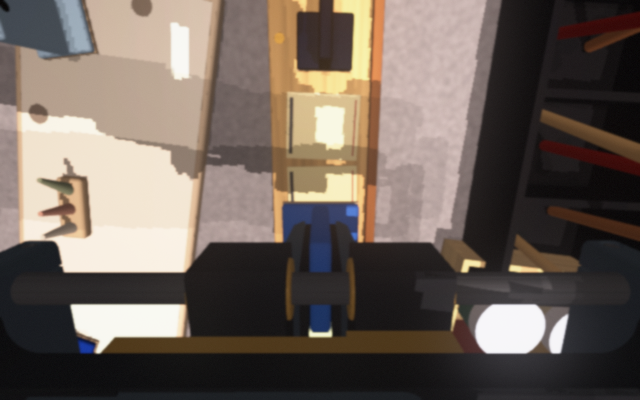

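The medium tile is upright over card_b. Card_a is at about (324,124) and navy at (325,40). Lowering and releasing.

Request:
step_arm --targets '[0, 0.04, 0.9, 0, 0, 0, 0, 0, 0, 0.9, 0, 0, 0, 0, 0, 0, 0.8, 0, 0, 0, 0, 0, 0, 0.4, 0, 0, 0, 0, 0, 0, 0.25, 0, 0, 0, 0, 0, 0, 0.08, 0, 0, 0, 0, 0, 0, 0, 0, 0, 0, 0, 0, 0, 0, 0, 0, 0, 0]'

```text
clock: 15.08
eef_pos: [0.6727, 0.0714, 0.0511]
ee_rot: [2.071, 2.361, 0.002]
ft_force: [-0.0, 0.1, -0.9]
gripper_width: 0.009
grasp_force: 20.0
```

Request:
step_arm --targets '[0, 0, 0.02, 0, 0, 0, 0, 0, 0, 0, 0, 0, 0, 50, 0, 0, 0, 0, 0, 0, 50, 0, 0, 0, 0, 0, 0, 50, 0, 0, 0, 0, 0, 0, 50, 0, 0, 0, 0, 0, 0, 50, 0, 0, 0, 0, 0, 0, 50, 0, 0, -0.5, 0, 0, 0, 50, 0, 0, -1, 0, 0, 0, 50, 0, 0, -1, 0, 0, 0, 50, 0, 0, -1, 0, 0, 0, 50, 0, 0, -1, 0, 0, 0, 50]'

```text
clock: 16.08
eef_pos: [0.6719, 0.0715, 0.1868]
ee_rot: [2.071, 2.362, 0.001]
ft_force: [0.2, 0.6, -0.1]
gripper_width: 0.0502
grasp_force: 0.0
```

```bash
python3 -c "
from m import *
s=readout.get_state();print(s['clock'],s['eef_pos'])
go(.455,.115,.30,7.5)
c=json.load(open('p2.json'));print(cast(c,[(288,95),(360,95),(288,155),(360,155),(324,124.5)],.02)[0].round(4))"
```

```text
16.0833 [0.67192033 0.07146181 0.18684004]
shift [ 2.38 -6.98 -3.78] after-turn shift [ 2.38 -6.98 -3.77] turn [0.01 0.   0.  ]
[[0.6316 0.1516 0.02  ]
 [0.6902 0.1594 0.02  ]
 [0.6369 0.1027 0.02  ]
 [0.6981 0.1108 0.02  ]
 [0.6641 0.1321 0.02  ]]
```

Request:
step_arm --targets '[0.3, -0.87, -0.47, 0, 0, 0, 50, 0.3, -0.87, -0.47, 0, 0, 0, 50, 0.3, -0.87, -0.47, 0, 0, 0, 50, 0.3, -0.87, -0.47, 0, 0, 0, 50, 0.3, -0.87, -0.47, 0, 0, 0, 50, 0.3, -0.87, -0.47, 0, 0, 0, 50, 0.3, -0.87, -0.47, 0, 0, 0, 50, 0.3, -0.87, -0.47, 0, 0, 0, 50, 0, 0, 0, 0, 0, 0, 50, 0, 0, 0, 0, 0, 0, 50, 0, 0, 0, 0, 0, 0, 50]'

```text
clock: 17.0
eef_pos: [0.456, 0.1156, 0.2976]
ee_rot: [2.071, 2.362, 0.001]
ft_force: [0.6, -0.2, 0.0]
gripper_width: 0.0501
grasp_force: 0.0
```

```bash
python3 -c "
from m import *
tile('a1','pale',save=(310,115))"
```

```text
a1 17.0 [0.456  0.1156 0.2976] [2.0706e+00 2.3616e+00 1.4000e-03] w 0.0501
pale [321.6 118.5] pos [0.4487 0.1783 0.027 ] yaw deg 5.2 size 0.0405 0.0445
```

View pics/a1c.png

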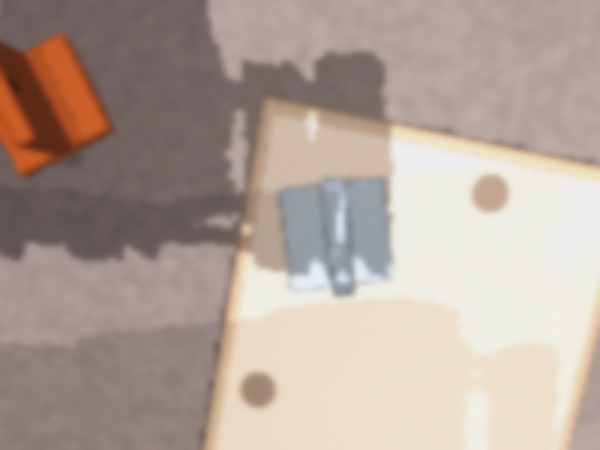

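The crop shows the pale tile at about (322,118) with the mask centred on its foot, yaw ≈12.7° in world axes. The orange look-alike is off the shelf at upper left.

```bash
python3 -c "
from m import *
go(.4487,.1783,.0428,12.7)"
```

```text
shift [2.11 0.03 8.48] after-turn shift [2.1  0.22 8.48] turn [ 0.    0.   -1.04]
```

Request:
step_arm --targets '[0, 0, 0.5, 0, 0, -0.52, 50, 0, 0, 0.5, 0, 0, -0.52, 50, 0.7, 0.07, 0.7, 0, 0, 0, 50, 0.7, 0.07, 0.7, 0, 0, 0, 50, 0.7, 0.08, 0.7, 0, 0, 0, 50, 0, 0, 1, 0, 0, 0, 50, 0, 0, 1, 0, 0, 0, 50, 0, 0, 1, 0, 0, 0, 50, 0, 0, 1, 0, 0, 0, 50, 0, 0, 0.8, 0, 0, 0, 50, 0, 0, 0.5, 0, 0, 0, 50, 0, 0, 0.08, 0, 0, 0, 50]'

```text
clock: 18.05
eef_pos: [0.4468, 0.1776, 0.0392]
ee_rot: [-1.961, -2.451, 0.007]
ft_force: [-0.9, 0.1, -0.2]
gripper_width: 0.05
grasp_force: 0.0
```

Request:
step_arm --targets '[0, 0, 0, 0, 0, 0, 50, 0, 0, 0, 0, 0, 0, 50, 0, 0, 0, 0, 0, 0, 0, 0, 0, 0, 0, 0, 0, 0, 0, 0, 0, 0, 0, 0, 0, 0, 0, 0, 0, 0, 0, 0, 0, 0, 0, 0, 0, 0, 0, 0, 0, 0, 0, 0, 0, 0, 0, 0, 0, 0, 0, 0, 0, 0, 0, 0, 0, 0, 0, 0, 0, 0, 0, 0, 0, 0, 0, 0, 0, 0, 0, 0, 0, 0]' --force 20

```text
clock: 19.05
eef_pos: [0.4483, 0.1785, 0.0428]
ee_rot: [1.962, 2.453, 0.0]
ft_force: [-0.3, 0.2, 6.2]
gripper_width: 0.0092
grasp_force: 20.0
```

```bash
python3 -c "
from m import *
go(.687,-.0525,.16,7.5)"
```

```text
shift [-9.26  6.07 -3.91] after-turn shift [-8.67  6.88 -3.91] turn [ 0.   -0.    1.04]
```

Request:
step_arm --targets '[0, 0, -0.91, 0, 0, 0, 0, 0, 0, -1, 0, 0, 0, 0, 0, 0, -1, 0, 0, 0.52, 0, 0, 0, -1, 0, 0, 0.52, 0, -0.79, 0.625, 0, 0, 0, 0, 0, -0.79, 0.625, 0, 0, 0, 0, 0, -0.79, 0.625, 0, 0, 0, 0, 0, -0.79, 0.625, 0, 0, 0, 0, 0, -0.79, 0.625, 0, 0, 0, 0, 0, -0.79, 0.625, 0, 0, 0, 0, 0, -0.79, 0.625, 0, 0, 0, 0, 0, -0.79, 0.625, 0, 0, 0, 0, 0]'

```text
clock: 20.05
eef_pos: [0.6223, 0.0088, 0.1595]
ee_rot: [-2.071, -2.361, 0.001]
ft_force: [0.4, 1.7, -1.2]
gripper_width: 0.0089
grasp_force: 20.0
```

Request:
step_arm --targets '[-0.79, 0.625, 0, 0, 0, 0, 0, -0.79, 0.625, 0, 0, 0, 0, 0, -0.77, 0.63, 0, 0, 0, 0, 0, 0, 0, 0, 0, 0, 0, 0, 0, 0, 0, 0, 0, 0, 0, 0, 0, 0, 0, 0, 0, 0]'

```text
clock: 20.55
eef_pos: [0.686, -0.0523, 0.1593]
ee_rot: [-2.071, -2.361, 0.001]
ft_force: [0.0, 0.7, -1.5]
gripper_width: 0.0091
grasp_force: 20.0
```

```bash
python3 -c "
from m import *
wshot('p3');go(.687,-.0525,.0485,7.5)"
```

```text
p3 20.55 [ 0.686  -0.0523  0.1593] [-2.0709e+00 -2.3608e+00  1.1000e-03] w 0.0091
shift [-0.03  0.04  3.7 ] after-turn shift [-0.03  0.03  3.7 ] turn [-0.01 -0.    0.  ]
```

View pics/p3.png

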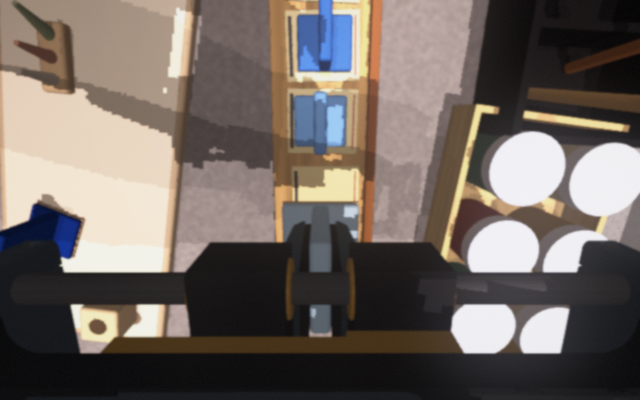

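The pale tile is over card_d. The light tile sits on card_c about 3 mm toward -x at (321,121), with the card at about (324,122). Medium is on card_b. I'll refine card_d's x from its visible edges.

```bash
python3 -c "
from m import *
im=cv2.imread('pics/p3.png');h=cv2.cvtColor(im,cv2.COLOR_BGR2HSV)
for y in (182,188,194): print(y,[(x,h[y,x].tolist()) for x in list(range(282,302,3))+list(range(348,374,3))])
c=json.load(open('p3.json'));print(cast(c,[(290,92),(357,153),(323.5,122),(291,190),(359,190),(325,190)],.02)[0].round(4))"
```

```text
182 [(282, [15, 128, 120]), (285, [15, 129, 113]), (288, [14, 124, 107]), (291, [16, 114, 114]), (294, [18, 88, 102]), (297, [17, 80, 93]), (300, [19, 92, 139]), (348, [25, 66, 241]), (351, [25, 65, 241]), (354, [15, 93, 230]), (357, [24, 71, 238]), (360, [16, 124, 218]), (363, [14, 128, 141]), (366, [11, 153, 143]), (369, [11, 158, 163]), (372, [11, 154, 159])]
188 [(282, [16, 130, 223]), (285, [16, 132, 213]), (288, [16, 130, 196]), (291, [17, 118, 199]), (294, [20, 86, 178]), (297, [18, 76, 144]), (300, [24, 71, 239]), (348, [25, 65, 241]), (351, [25, 66, 240]), (354, [14, 102, 226]), (357, [24, 74, 239]), (360, [16, 125, 223]), (363, [14, 128, 132]), (366, [11, 154, 147]), (369, [11, 159, 164]), (372, [10, 153, 168])]
194 [(282, [16, 129, 224]), (285, [16, 131, 213]), (288, [16, 131, 195]), (291, [17, 117, 188]), (294, [20, 81, 201]), (297, [19, 74, 159]), (300, [24, 69, 240]), (348, [25, 65, 241]), (351, [25, 66, 240]), (354, [14, 97, 229]), (357, [23, 74, 239]), (360, [16, 128, 216]), (363, [14, 125, 110]), (366, [11, 155, 150]), (369, [11, 159, 165]), (372, [11, 150, 165])]
[[ 0.6481  0.0312  0.02  ]
 [ 0.7124 -0.0122  0.02  ]
 [ 0.6795  0.0104  0.02  ]
 [ 0.6583 -0.0532  0.02  ]
 [ 0.7195 -0.045   0.02  ]
 [ 0.6889 -0.0491  0.02  ]]
```

Request:
step_arm --targets '[-0.03, 0.1, 0.9, 0, 0, 0, 0, 0, 0, 0.9, 0, 0, 0, 0, 0, 0, 0.9, 0, 0, 0, 0, 0, 0, 0.5, 0, 0, 0, 0, 0, 0, 0.3, 0, 0, 0, 0, 0, 0, 0.17, 0, 0, 0, 0, 0, 0, 0, 0, 0, 0, 0, 0, 0, 0, 0, 0, 0, 0]'

```text
clock: 21.27
eef_pos: [0.6905, -0.0529, 0.0509]
ee_rot: [2.071, 2.361, 0.001]
ft_force: [-0.0, 0.8, -0.4]
gripper_width: 0.0087
grasp_force: 20.0
```

Request:
step_arm --targets '[0, 0, 0.03, 0, 0, 0, 0, 0, 0, 0, 0, 0, 0, 50, 0, 0, 0, 0, 0, 0, 50, 0, 0, 0, 0, 0, 0, 50, 0, 0, 0, 0, 0, 0, 50, 0, 0, 0, 0, 0, 0, 50, 0, 0, 0, 0, 0, 0, 50, 0, 0, -0.5, 0, 0, 0, 50, 0, 0, -1, 0, 0, 0, 50, 0, 0, -1, 0, 0, 0, 50, 0, 0, -1, 0, 0, 0, 50, 0, 0, -1, 0, 0, 0, 50]'

```text
clock: 22.27
eef_pos: [0.6898, -0.0529, 0.1865]
ee_rot: [2.071, 2.362, 0.0]
ft_force: [0.0, 0.1, -0.5]
gripper_width: 0.0502
grasp_force: 0.0
```

```bash
python3 -c "
from m import *
go(.443,-.195,.30,7.5)"
```

```text
shift [-3.62 -8.77 -3.79] after-turn shift [-3.62 -8.77 -3.78] turn [0.01 0.   0.  ]
```

Request:
step_arm --targets '[-0.36, -0.88, -0.38, 0, 0, 0, 50, -0.36, -0.88, -0.38, 0, 0, 0, 50, -0.36, -0.88, -0.38, 0, 0, 0, 50, -0.36, -0.88, -0.38, 0, 0, 0, 50, -0.36, -0.88, -0.38, 0, 0, 0, 50, -0.36, -0.88, -0.38, 0, 0, 0, 50, -0.36, -0.88, -0.38, 0, 0, 0, 50, -0.36, -0.88, -0.38, 0, 0, 0, 50, -0.36, -0.88, -0.38, 0, 0, 0, 50, -0.36, -0.88, -0.38, 0, 0, 0, 50, 0, 0, 0, 0, 0, 0, 50, 0, 0, 0, 0, 0, 0, 50]'

```text
clock: 23.27
eef_pos: [0.4418, -0.1951, 0.2995]
ee_rot: [2.072, 2.358, 0.001]
ft_force: [0.2, -0.4, -0.0]
gripper_width: 0.05
grasp_force: 0.0
```

```bash
python3 -c "
from m import *
tile('d1','deep',save=(310,115))"
```

```text
d1 23.2667 [ 0.4418 -0.1951  0.2995] [2.0719e+00 2.3582e+00 1.1000e-03] w 0.05
```

View pics/d1c.png

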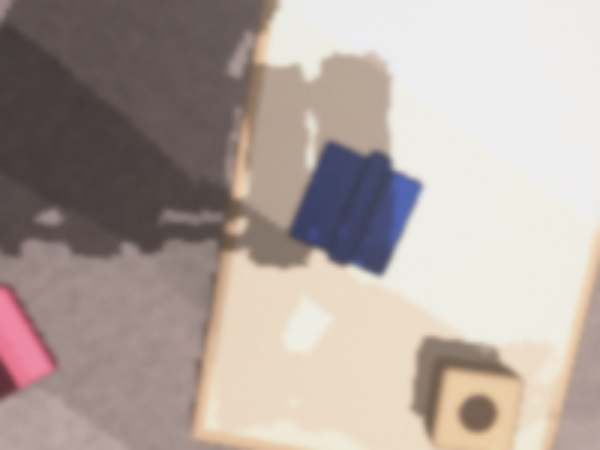

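The crop shows deep at crop (356,209), or about (329,110) in the image, turned clockwise. The pink look-alike is off the shelf. The mask was too tight, so I'm relaxing it.

```bash
python3 -c "
from m import *
im=cv2.imread('pics/d1.png');c=json.load(open('d1.json'));print(cv2.cvtColor(im,cv2.COLOR_BGR2HSV)[110,312:346:6].tolist())
for k in comps(im,(105,90,20),(150,255,255),(290,75,370,150),300):
    r=cv2.minAreaRect(k);p=cast(c,[r[0]],.027)[0][0];e=cast(c,cv2.boxPoints(r),.027)[0];print(r,p.round(4),np.linalg.norm(e[1]-e[0]),np.linalg.norm(e[2]-e[1]))
    a=r[2]-90 if r[2]>45 else r[2];go(p[0],p[1],.0428,7.5-a);print(7.5-a)
"
```

```text
[[116, 102, 100], [116, 97, 103], [117, 76, 87], [117, 92, 100], [116, 95, 113], [114, 133, 171]]
((318.5538635253906, 105.03076934814453), (18.083227157592773, 30.50851058959961), 3.1798300743103027) [ 0.4291 -0.1173  0.027 ] 0.03586147192017086 0.021839314461259675
shift [ 2.62 -0.11  8.53] after-turn shift [ 2.6  -0.24  8.53] turn [0.02 0.01 0.63]
4.320169925689697
```

```bash
python3 -c "
from m import *
im=cv2.imread('pics/d1.png');c=json.load(open('d1.json'))
for k in comps(im,(105,50,20),(150,255,255),(290,75,370,150),300):
    r=cv2.minAreaRect(k);p=cast(c,[r[0]],.027)[0][0];e=cast(c,cv2.boxPoints(r),.027)[0];print(r,p.round(4),np.linalg.norm(e[1]-e[0]),np.linalg.norm(e[2]-e[1]))
    a=r[2]-90 if r[2]>45 else r[2];go(p[0],p[1],.0428,7.5-a);print(7.5-a)
"
```

```text
((328.53448486328125, 108.5862045288086), (34.2709846496582, 37.159725189208984), 23.198589324951172) [ 0.4418 -0.1199  0.027 ] 0.04385771878594599 0.04132278753081697
shift [2.48 0.29 8.53] after-turn shift [ 2.39 -0.69  8.53] turn [0.02 0.01 4.63]
-15.698589324951172
```

Request:
step_arm --targets '[0, 0, 0.4, 0, 0, 0.93, 50, 0, 0, 0.4, 0, 0, 0.93, 50, 0, 0, 0.4, 0, 0, 0.93, 50, 0, 0, 0.4, 0, 0, 0.92, 50, 0, 0, 0.4, 0, 0, 0.92, 50, 0.8, -0.23, 0.7, 0, 0, 0, 50, 0.8, -0.23, 0.7, 0, 0, 0, 50, 0.79, -0.23, 0.7, 0, 0, 0, 50, 0, 0, 1, 0, 0, 0, 50, 0, 0, 1, 0, 0, 0, 50, 0, 0, 1, 0, 0, 0, 50, 0, 0, 0.9, 0, 0, 0, 50]'

```text
clock: 24.32
eef_pos: [0.4418, -0.1188, 0.056]
ee_rot: [-2.501, -1.9, 0.001]
ft_force: [0.1, 0.5, 1.5]
gripper_width: 0.05
grasp_force: 0.0
```

Request:
step_arm --targets '[0, 0, 0.53, 0, 0, 0, 50, 0, 0, 0, 0, 0, 0, 50, 0, 0, 0, 0, 0, 0, 50, 0, 0, 0, 0, 0, 0, 0, 0, 0, 0, 0, 0, 0, 0, 0, 0, 0, 0, 0, 0, 0, 0, 0, 0, 0, 0, 0, 0, 0, 0, 0, 0, 0, 0, 0, 0, 0, 0, 0, 0, 0, 0, 0, 0, 0, 0, 0, 0, 0, 0, 0, 0, 0, 0, 0, 0, 0, 0, 0, 0, 0, 0, 0]' --force 20

```text
clock: 25.32
eef_pos: [0.4418, -0.1199, 0.0423]
ee_rot: [2.503, 1.898, 0.0]
ft_force: [-1.3, 0.3, 6.6]
gripper_width: 0.0089
grasp_force: 20.0
```

```bash
python3 -c "
from m import *
go(.664,.132,.16,7.5)"
```

```text
shift [10.08  4.87 -3.92] after-turn shift [ 7.36  8.44 -3.92] turn [ 0.    0.   -4.63]
```

Request:
step_arm --targets '[0, 0, -0.92, 0, 0, 0, 0, 0, 0, -1, 0, 0, -0.93, 0, 0, 0, -1, 0, 0, -0.93, 0, 0, 0, -1, 0, 0, -0.93, 0, 0, 0, 0, 0, 0, -0.92, 0, 0, 0, 0, 0, 0, -0.92, 0, 0.73, 0.84, 0, 0, 0, 0, 0, 0.73, 0.84, 0, 0, 0, 0, 0, 0.73, 0.84, 0, 0, 0, 0, 0, 0.73, 0.84, 0, 0, 0, 0, 0, 0.73, 0.84, 0, 0, 0, 0, 0, 0.73, 0.84, 0, 0, 0, 0, 0]'

```text
clock: 26.32
eef_pos: [0.575, 0.0316, 0.1594]
ee_rot: [-2.071, -2.362, 0.001]
ft_force: [0.6, -1.8, -0.9]
gripper_width: 0.0089
grasp_force: 20.0
```

Request:
step_arm --targets '[0.75, 0.85, 0, 0, 0, 0, 0, 0.75, 0.85, 0, 0, 0, 0, 0, 0.75, 0.85, 0, 0, 0, 0, 0, 0.73, 0.85, 0, 0, 0, 0, 0, 0, 0, 0, 0, 0, 0, 0, 0, 0, 0, 0, 0, 0, 0, 0, 0, 0, 0, 0, 0, 0]'

```text
clock: 26.9
eef_pos: [0.6631, 0.1318, 0.159]
ee_rot: [-2.071, -2.362, 0.002]
ft_force: [-0.7, -0.4, -0.9]
gripper_width: 0.0092
grasp_force: 20.0
```

```bash
python3 -c "
from m import *
s=readout.get_state();print(s['eef_pos'],s['ee_rot']);go(.664,.132,.0478,7.5)"
```

```text
[0.66308326 0.13183752 0.15898981] [-2.07052147e+00 -2.36167758e+00  1.75858501e-03]
shift [0.   0.04 3.71] after-turn shift [0.   0.03 3.71] turn [-0.02  0.    0.  ]
```

Request:
step_arm --targets '[0, 0.03, 0.9, 0, 0, 0, 0, 0, 0, 0.9, 0, 0, 0, 0, 0, 0, 0.9, 0, 0, 0, 0, 0, 0, 0.5, 0, 0, 0, 0, 0, 0, 0.3, 0, 0, 0, 0, 0, 0, 0.2, 0, 0, 0, 0, 0, 0, 0, 0, 0, 0, 0, 0, 0, 0, 0, 0, 0, 0]'

```text
clock: 27.57
eef_pos: [0.6653, 0.1322, 0.0496]
ee_rot: [2.071, 2.361, 0.001]
ft_force: [1.1, -0.2, -1.5]
gripper_width: 0.0091
grasp_force: 20.0
```

Request:
step_arm --targets '[0, 0, 0.02, 0, 0, 0, 0, 0, 0, 0, 0, 0, 0, 50, 0, 0, 0, 0, 0, 0, 50, 0, 0, 0, 0, 0, 0, 50, 0, 0, 0, 0, 0, 0, 50, 0, 0, 0, 0, 0, 0, 50, 0, 0, 0, 0, 0, 0, 50, 0, 0, -0.5, 0, 0, 0, 50, 0, 0, -1, 0, 0, 0, 50, 0, 0, -1, 0, 0, 0, 50, 0, 0, -1, 0, 0, 0, 50, 0, 0, -1, 0, 0, 0, 50]'

```text
clock: 28.57
eef_pos: [0.6647, 0.1322, 0.1857]
ee_rot: [2.071, 2.362, 0.001]
ft_force: [0.0, -0.3, 0.1]
gripper_width: 0.0499
grasp_force: 0.0
```

Request:
step_arm --targets '[-1, 0, -0.9, 0, 0, 0, 50, -1, 0, -0.9, 0, 0, 0, 50, -1, 0, -0.9, 0, 0, 0, 50, -1, 0, -0.9, 0, 0, 0, 50, -1, 0, -0.9, 0, 0, 0, 50, 0, 0, 0, 0, 0, 0, 50, 0, 0, 0, 0, 0, 0, 50, 0, 0, 0, 0, 0, 0, 50]'

```text
clock: 29.23
eef_pos: [0.6838, -0.0163, 0.3182]
ee_rot: [-2.072, -2.361, 0.0]
ft_force: [-0.1, 0.4, -0.7]
gripper_width: 0.0501
grasp_force: 0.0
```

```bash
python3 -c "
from m import *
im=cv2.cvtColor(wshot('f1'),cv2.COLOR_RGB2BGR);s=cv2.cvtColor(grab('side','sf.png'),cv2.COLOR_RGB2BGR)
a=cv2.resize(im[0:240,240:400],(400,600));b=cv2.resize(s[125:280,185:288],(398,600),interpolation=cv2.INTER_CUBIC)
cv2.imwrite('pics/fin.png',np.hstack([a,b]))"
```

```text
f1 29.2333 [ 0.6838 -0.0163  0.3182] [-2.0716 -2.3615  0.    ] w 0.0501
```

View pics/fin.png

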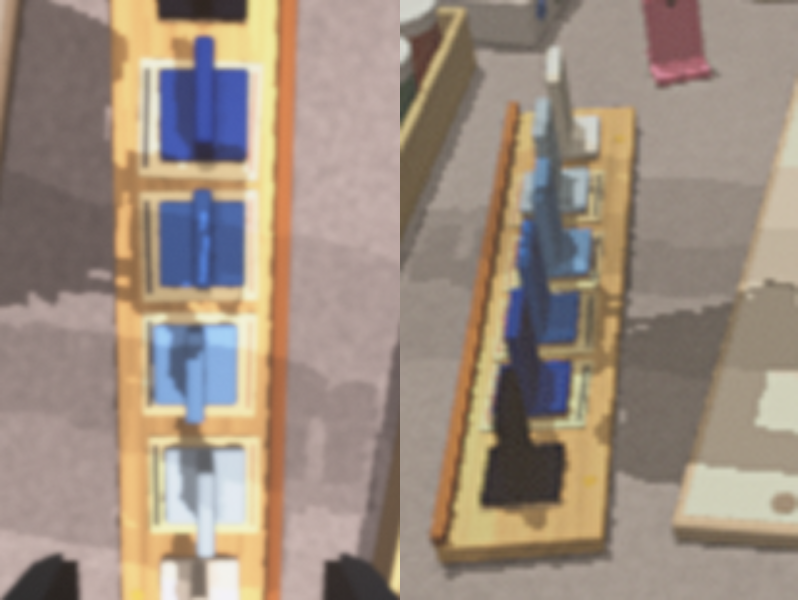

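In the final picture all six tiles stand upright and square. From top to bottom the row runs navy, deep (204,113), medium (202,243), light (195,362), pale (205,485), white, each within a few mm of its card centre. Handing in.

```bash
python3 -c "
from h import *
print(workorder.sign_off())"
```

```text
the job is handed in; nothing more can be done
None
```

I stood the four tiles one per card, in order pale, light, medium, deep from the white end to the navy end, and handed the job in after about 29 s on the robot's clock; sign-off returned no verdict.

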